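# Lock the bayonet cap on a leaning film canister

## Task

Close the film canister that leans in its plywood stand: put on the grey cap with the straight grip bar, feel for where it drops in, then press it down against its spring, twist it clockwise to the stop and let it go, so that it springs up into its catch and stays locked. Do not force it, and leave the knobbed lid and the film reel where they are.

Things in the scene. Friction and masses are not known exactly. Their poses are not given: they have to be found in the camera images.
- cap: Grey bayonet cap, 83 mm diameter, 65 mm high, 180 g, loose on the table, right way up. Origin: centre of its lower edge, z up. Inside the skirt (inner diameter 75 mm) two lugs 17 mm wide, 6 mm high sit at both ends of the x axis, in line with the grip bar, undersides at z = 4 mm, reaching in to 28.5 mm from the axis. Half a turn about z makes no difference.
- cap_grip (a point): Centre of the cap's straight grip bar, 50 mm above the cap's origin: 70 mm long (cap x), 22 mm wide (cap y), 30 mm high (cap z = 35 to 65 mm), standing on the cap's flat top.
- neck: Canister neck, fixed. Origin on the canister's axis 4 mm above its shoulder, z outwards along the axis. A steel ring round it (diameter 70 mm, top at z = 22 mm) has two opposite gaps 44 degrees wide for the cap's lugs (30 degrees). They lie near the neck's x axis, but the ring may stand up to 13 degrees off it either way, unmeasured; it is stiff and does not turn with the cap.
- mouth (a point): Point on the axis at the ring's top (neck z = 22 mm). Heights of the cap's origin in the neck frame: 18 mm = lugs on top of the ring, not entered; about 14 mm = dropped into the gaps, resting on the spring pad (then 0.8 N per mm). Below 4 mm the lugs clear the ring's rib and the cap can turn clockwise, seen looking at its top. At -4 mm (17 N) it meets the shoulder.
- shoulder (a point): Point on the axis at the shoulder (neck z = -4 mm). Pressed, the cap turns clockwise about 50 degrees from mid gap to a hard stop. Let go there, it springs up behind the rib to height 7 mm: locked. Let go early it is caught at 4 mm or jumps back to 14 mm: not locked. Anticlockwise is blocked at the gap. Over 200 N between cap and neck (about 2 N m at the stop) is forcing it.
- canister: Aluminium film canister, 90 mm diameter, 130 mm long, fixed in a plywood stand, leaning 30 degrees from vertical with its top to the robot's left (+y, give or take 25 degrees). Origin: centre of its lower end; z along its axis, outwards.
- plain_lid: Bystander: grey plain lid, 83 mm diameter, 22 mm thick, with a round mushroom knob (48 mm wide, 60 mm high in all) and no bar. Origin at the centre of its underside.
- reel: Bystander: black film reel lying flat, 100 mm diameter, 22 mm thick. Origin at the centre of its underside.
There are look-alikes about, which are no part of the job. What is shaped like the cap but blue or purple is not meant.

How it is judged:
By the outcome, as a careful person would: the job done as asked, in the order asked, and still so for the second after the job is handed in, with the robot touching nothing.
It also fails if it takes over 54 s, if anything falls off the work surface, if the arm or the gripper's body presses on something with over 40 N, if the wrist force passes 120 N, or if a joint passes its speed limit or range.

## Robot

A 6-joint arm with a two-finger parallel gripper is mounted at the origin on the work surface. World frame = base frame: x ahead of the robot, y to its left, z up, the work surface at z = 0. Lengths are in m, angles in rad, forces in N, time in s.
With the tool pointing down it reaches from about 0.35 to 0.85 m from the base axis. Payload 8.1 kg.
Tool frame: the origin (TCP) lies at the very end of the fingers, on their centre line; the grasp point (between the pads) lies 19 mm behind it; z points along the fingers, x is the direction in which the jaws open and shut, and the axes are right-handed (so a half turn about z gives the same grasp; the last joint's range is limited). The gripper opens to 93 mm and grips with 3 to 60 N. Pads are 15 mm wide; open, the fingers measure 128 mm over their backs; the gripper's body (75 mm by 188 mm) begins 65 mm behind the grasp point.
Start: joints at [-1.277, 0.13, 1.488, -0, 1.523, -0.085], TCP at [0.222, -0.557, 0.219] pointing down, gripper open.
Joint ranges: [-2.96, 2.96], [-0.89, 2.26], [0.02, 2.5], [-1.34, 4.48], [0, 2.73], [-2.66, 2.66]. Speed limits (rad/s): [2.39, 2.39, 2.79, 3.14, 3.14, 3.14].

## Interface

Orientations are given as a rotation vector (axis times angle).
In Python, from plant import robot gives the robot as it stands. The module is installed in compiled form; this text tells all that it offers.
- The arm moves only by the tool jog_arm, never from a script. Its argument "commands" is one flat list of numbers, 5 for each row, row after row: the gripper's target within -1 to 1 (shut at 1, half-way at 0, fully open at -1), then the shift along the tool's x, y, z in m, then the turn about the tool's z in degrees. A call has 1 to 20 rows; each row shifts and turns the commanded pose from where the row before left it, along the tool's axes as they then stand; what a row does not reach is not made up. A row lasts 1/12 s, in which the tool goes at most 41.7 mm and 7.16 degrees, less where a joint would pass 70% of its speed; a pose out of reach is approached as far as the arm can. A call is refused whole if a number of a shift passes 0.0417 or a number of a turn 7.16, either way. A call with a gripper value outside its range is refused whole. The fingers move at their own pace and stop on an object; "grip_force" is the grip in N (left out, the last holds). Time passes only in rows, so rows that do not move let the fingers close. It gives the time, the measured TCP pose, the force and the opening at its end, in the units of the state.
- robot.read_state(): the state, without advancing time (a new reading comes with each control period).
- robot.read_camera(name): name is "scene" or "top" or "wrist"; returns a dict with "img" (480x640x3 uint8, blue, green, red), "vfov" (degrees; the focal length in pixels is half the picture's height over the tangent of half this angle, whatever the lens; pixels are square), "cx", "cy" (the principal point, pixels), "extrinsics" (4x4, takes a point from world to camera coordinates). Camera axes: x right, y down, z forward; pixel columns grow to the right and rows downward; lengths in m; the calibration is good to about 2 mm. A picture is of the moment at which its call begins. There is no depth.
- robot.close_job(): hands the job in, once; it reports no verdict.
Trained networks look in a picture, given as the dict that the camera call returned (one of the last four; its "shot" number tells which), for a name from the list of things; names that differ only in an ending like _2 or _b are one class to them, and where a whole thing is asked for, a point or a joint stands for the part that bears it (a point fixed in the world has none). Each returns a list of dicts, best first, with "score" (0 to 1); they miss things now and then, are a little off and sometimes report something else, mostly with a low value. They report only what shows in the picture. A call takes as long as a camera call. They do not tell look-alikes from the thing itself.
- robot.recognise(thing, picture): "box" ([centre column, centre row, width, height] as shares, 0 to 1, of the picture: columns of its width, rows of its height, round what is visible of it).
- robot.pinpoint(thing, picture): "position" ([row, column] as shares, 0 to 1, of the picture: columns of its width, rows of its height: a listed point, or the origin of a listed thing).
The state is a dict: "t": time; "q": joint angles; "dq": joint speeds; "joint_torque": joint torques, N m; "tool_pos": TCP position; "orientation": TCP orientation; "force": force on the tool from outside, world axes, zero at the start; "wrist_torque": the same for the moment, N m; "opening": finger opening in m.
Only numpy, scipy, OpenCV 4.12 (cv2) and the standard library are available. Lean on these libraries where they do the work, as an engineer would, in place of code of your own. Each camera call takes 0.05 s, during which the arm holds its last target.

## Working session

There is one attempt and no reset: what is moved stays moved. The work goes in short steps, Python scripts to look and compute and a tool call to move; the robot and the scene stay as the last step left them, time stands still between calls to the robot, and variables do not carry over. Pictures are saved under pics/ and viewed, and the job is handed in when it is done.

Besides the shell and the picture viewer there is one more tool, called after "Call:" by a JSON object that holds its "name" and its "arguments". jog_arm: Moves the arm, as the interface text tells. Its arguments: {"type":"object","properties":{"commands":{"type":"array"},"grip_force":{"type":"number"}},"required":["commands"]}

```bash
mkdir -p pics; python3 - <<'E'
from plant import robot
import cv2,json
s=robot.read_state();print(s)
for n in ["scene","top","wrist"]:
    p=robot.read_camera(n);cv2.imwrite(f"pics/{n}0.png",p["img"]);print(n,p["vfov"],p["cx"],p["cy"],p["extrinsics"].tolist() if hasattr(p["extrinsics"],"tolist") else p["extrinsics"],[k for k in p])
    for t in ["cap","cap_grip","neck","mouth","shoulder","canister","plain_lid","reel"]:
        print(t,[(round(d["score"],2),[round(float(v),4) for v in d["position"]]) for d in robot.pinpoint(t,p)])
print(robot.read_state()["t"])
E
```

```text
{'t': 0.0, 'q': array([-1.27741141e+00,  1.31145021e-01,  1.48927075e+00,  9.81934465e-07,
        1.52297312e+00, -8.54153945e-02]), 'dq': array([-0.00062095,  0.00064156,  0.00069782,  0.00019918,  0.00082291,
        0.00170966]), 'joint_torque': array([-2.39853245e-03, -5.59855771e+01, -4.91748548e+01,  7.66043644e-02,
        3.57360870e-02, -8.83898565e-05]), 'tool_pos': array([ 0.22173455, -0.55692539,  0.21760176]), 'orientation': array([-2.59900890e+00,  1.76284992e+00,  2.18967329e-03]), 'force': array([-0.22854323, -0.26283546, -0.28399261]), 'wrist_torque': array([-0.04146981, -0.02826917,  0.01982586]), 'opening': 0.093015486275863}
scene 50.47295198583921 317.9828720390011 244.36239797487443 [[0.8067076381749096, 0.5907748182109377, 0.014418761323102554, -0.41760123996786136], [0.40475177679663754, -0.5345848555478917, -0.7418861310193124, -0.0768403139654513], [-0.43057959274705987, 0.6043212278140436, -0.6703708435807024, 1.484208100137745], [0.0, 0.0, 0.0, 1.0]] ['img', 'vfov', 'cx', 'cy', 'extrinsics', 'shot']
cap [(0.69, [0.4733, 0.4844]), (0.63, [0.4088, 0.5144]),
[... 922 characters left out ...]
.4685, 0.4272])]
mouth [(0.55, [0.4765, 0.4064])]
shoulder [(0.75, [0.4831, 0.4241])]
canister [(0.92, [0.4813, 0.4792]), (0.52, [0.5319, 0.7039])]
plain_lid [(0.86, [0.5288, 0.7025])]
reel [(0.61, [0.3785, 0.6542])]
wrist 63.415654278248425 318.15449870675167 240.59153146069877 [[0.36963001013968383, -0.9291784862355614, -0.0009981588693958254, -0.5990837497576522], [-0.902490652706631, -0.35926870949983075, 0.23756392013832062, -0.02812517941145033], [-0.2210978909471941, -0.08690992516000452, -0.9713713952589846, 0.3900452466169118], [0.0, 0.0, 0.0, 1.0]] ['img', 'vfov', 'cx', 'cy', 'extrinsics', 'shot']
cap []
cap_grip []
neck []
mouth []
shoulder []
canister []
plain_lid []
reel []
1.35
```

View pics/scene0.png

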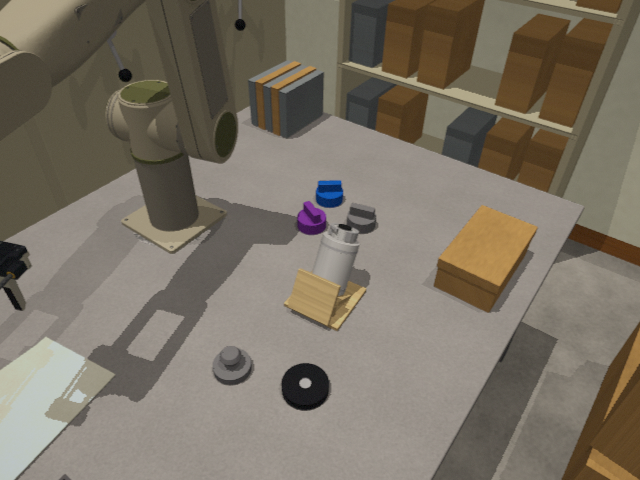

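View pics/top0.png

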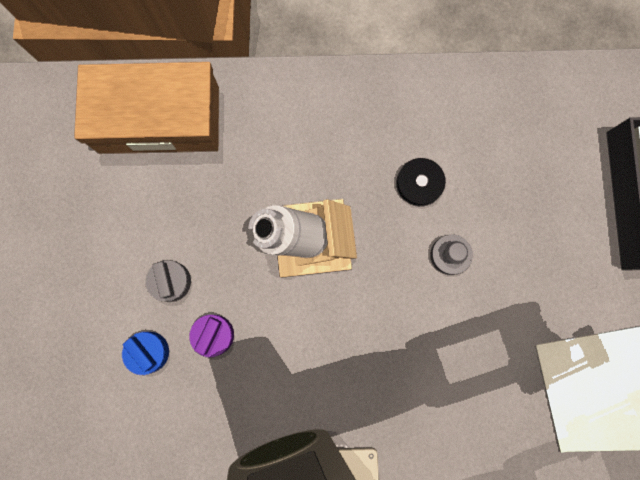

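```bash
cat > h.py <<'E'
import numpy as np,cv2
from scipy.optimize import least_squares
from scipy.spatial.transform import Rotation as R
SC=dict(vf=50.47295198583921,cx=317.9828720390011,cy=244.36239797487443,E=np.array([[0.8067076381749096,0.5907748182109377,0.014418761323102554,-0.41760123996786136],[0.40475177679663754,-0.5345848555478917,-0.7418861310193124,-0.0768403139654513],[-0.43057959274705987,0.6043212278140436,-0.6703708435807024,1.484208100137745],[0,0,0,1]]))
TP=dict(vf=52.9672693117767,cx=316.70356527702666,cy=246.22589116306023,E=np.array([[-0.02016755311723773,-0.9997807212203184,-0.005637311189179051,0.010807436700893552],[-0.9900332041770226,0.02075635462805792,-0.13929618935754248,0.5071728188649756],[0.1393826546893171,0.002771861961668883,-0.9902347157886477,0.9400048282656119],[0,0,0,1]]))
def cam(p): return dict(vf=p["vfov"],cx=p["cx"],cy=p["cy"],E=np.array(p["extrinsics"]))
def proj(c,X):
    X=np.atleast_2d(X);f=240/np.tan(np.radians(c["vf"]/2))
    P=X@c["E"][:3,:3].T+c["E"][:3,3]
    return np.c_[c["cx"]+f*P[:,0]/P[:,2],c["cy"]+f*P[:,1]/P[:,2]]
def tri(obs,x0=(.5,.1,.1)):
    r=least_squares(lambda X:np.concatenate([(proj(c,X)[0]-uv) for c,uv in obs]),x0)
    return r.x,np.abs(r.fun).max()
def onz(c,uv,z):
    f=240/np.tan(np.radians(c["vf"]/2));d=np.array([(uv[0]-c["cx"])/f,(uv[1]-c["cy"])/f,1])
    Rm=c["E"][:3,:3];o=-Rm.T@c["E"][:3,3];d=Rm.T@d
    return o+d*(z-o[2])/d[2]
rc=lambda p:np.array([p[1]*640,p[0]*480])
E
python3 - <<'E'
from h import *
D={"cap":([.4631,.5614],[.5867,.2666]),"cap_grip":([.441,.5641],[.5862,.2564]),"neck":([.4958,.5322],[.4685,.4272]),"mouth":([.4767,.5392],[.4765,.4064]),"shoulder":([.4958,.5347],[.4831,.4241]),"canister":([.5977,.5119],[.4813,.4792]),"lid":([.7767,.3622],[.5288,.7025]),"reel":([.8098,.4744],[.3785,.6542])}
for k,(a,b) in D.items():
    X,e=tri([(SC,rc(a)),(TP,rc(b))]);print(k,X.round(4),round(e,1),rc(a),rc(b))
for n,z in (("cap",0),("cap_grip",.05)):
  for c,i in((SC,0),(TP,1)): print(n,onz(c,rc(D[n][i]),z).round(4))
s=cv2.imread("pics/scene0.png");t=cv2.imread("pics/top0.png")
a=cv2.resize(t[190:300,140:300],None,fx=5,fy=5,interpolation=cv2.INTER_CUBIC);cv2.imwrite("pics/t_crop.png",a)
a=cv2.resize(s[190:320,280:390],None,fx=4.6,fy=4.6,interpolation=cv2.INTER_CUBIC);cv2.imwrite("pics/s_crop.png",a)
E
```

```text
cap [0.4437 0.3041 0.0056] 0.2 [359.296 222.288] [170.624 281.616]
cap_grip [0.4425 0.3067 0.0419] 0.5 [361.024 211.68 ] [164.096 281.376]
neck [0.5297 0.0756 0.1521] 1.4 [340.608 237.984] [273.408 224.88 ]
mouth [0.5229 0.0995 0.1601] 0.3 [345.088 228.816] [260.096 228.72 ]
shoulder [0.5219 0.0829 0.141 ] 1.4 [342.208 237.984] [271.424 231.888]
canister [0.5368 0.0185 0.0372] 1.4 [327.616 286.896] [306.688 231.024]
lid [ 0.4912 -0.2806 -0.011 ] 0.3 [231.808 372.816] [449.6   253.824]
reel [ 0.6455 -0.222  -0.001 ] 1.1 [303.616 388.704] [418.688 181.68 ]
cap [ 0.44    0.3096 -0.    ]
cap [0.4443 0.306  0.    ]
cap_grip [0.4484 0.2991 0.05  ]
cap_grip [0.4414 0.3036 0.05  ]
```

View pics/t_crop.png

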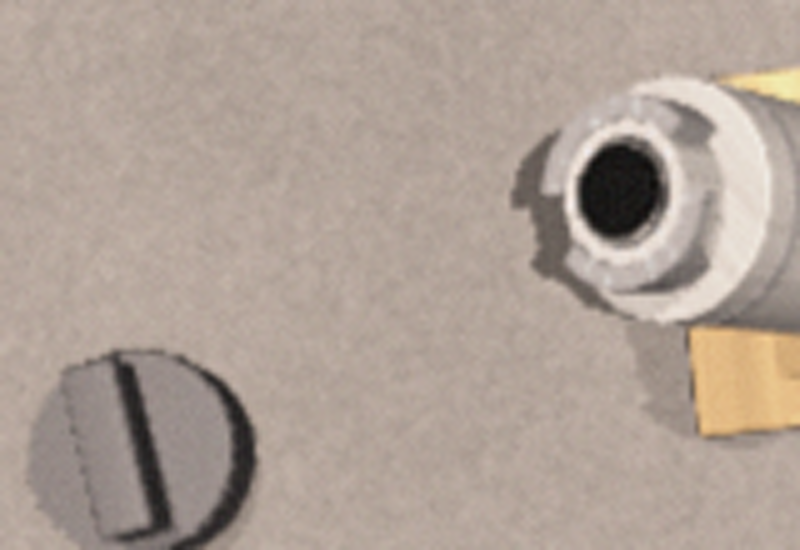

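View pics/s_crop.png

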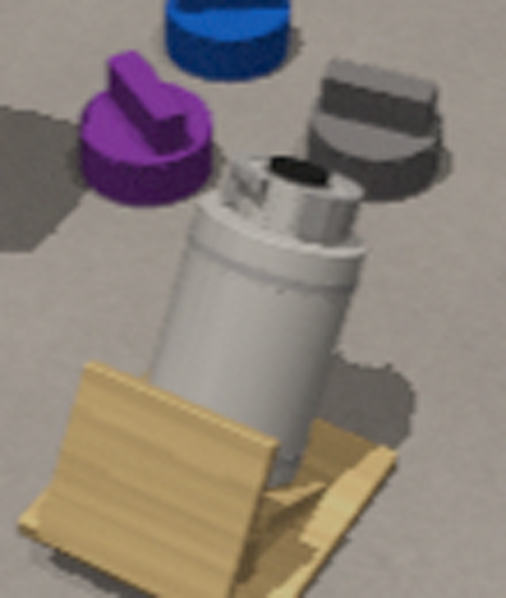

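```bash
cat >> h.py <<'E'
def tool(s): return R.from_rotvec(s["orientation"]).as_matrix(),np.array(s["tool_pos"])
E
python3 - <<'E'
from h import *
from plant import robot
s=robot.read_state();M,p=tool(s);print(M.round(3),p)
E=np.array([[0.36963001013968383,-0.9291784862355614,-0.0009981588693958254,-0.5990837497576522],[-0.902490652706631,-0.35926870949983075,0.23756392013832062,-0.02812517941145033],[-0.2210978909471941,-0.08690992516000452,-0.9713713952589846,0.3900452466169118],[0,0,0,1]])
c=-E[:3,:3].T@E[:3,3];print(c,"in tool",M.T@(c-p),"axes in tool\n",(M.T@E[:3,:3].T).round(3))
ax=np.array([.523,.0995,.160])-np.array([.5368,.0185,.0372]);print(ax/np.linalg.norm(ax),np.degrees(np.arctan2(ax[1],ax[0])),np.linalg.norm(ax))
E
```

```text
[[ 0.37  -0.929 -0.   ]
 [-0.929 -0.37  -0.   ]
 [ 0.     0.    -1.   ]] [ 0.22188002 -0.5574733   0.2186458 ]
[ 0.2822948  -0.53286143  0.38496234] in tool [-0.00052464 -0.06523133 -0.16631742] axes in tool
 [[ 1.     0.    -0.001]
 [ 0.     0.971  0.238]
 [ 0.001 -0.238  0.971]]
[-0.09339841  0.54820806  0.8311105 ] 99.66866866108367 0.14775412007791866
```

```bash
cat >> h.py <<'E'
def plan(p0,phi0,p1,phi1,n,g=-1):
    p=np.array(p0,float);ph=phi0;out=[]
    for i in range(n):
        d=(np.array(p1)-p)/(n-i);a=np.radians(ph);t=(ph-phi1)/(n-i)
        r=[round(d[0]*np.cos(a)+d[1]*np.sin(a),3),round(d[0]*np.sin(a)-d[1]*np.cos(a),3),round(-d[2],3),round(t,1)]
        out+=[g]+r
        p=p+np.array([r[0]*np.cos(a)+r[1]*np.sin(a),r[0]*np.sin(a)-r[1]*np.cos(a),-r[2]]);ph-=r[3]
    print(str([float(x) if x!=int(x) else int(x) for x in out]).replace(" ",""),p.round(4),round(ph,1))
    return p,ph
def phi(s):
    M,_=tool(s);return np.degrees(np.arctan2(M[1,0],M[0,0]))
E
python3 -c "
from h import *
plan([.222,-.557,.2186],-68.3,[.514,.149,.25],10,20)"
```

```text
[-1,-0.027,-0.027,-0.002,-3.9,-1,-0.026,-0.028,-0.002,-3.9,-1,-0.024,-0.03,-0.002,-3.9,-1,-0.021,-0.032,-0.001,-3.9,-1,-0.019,-0.033,-0.002,-3.9,-1,-0.017,-0.034,-0.001,-3.9,-1,-0.015,-0.035,-0.002,-3.9,-1,-0.012,-0.036,-0.001,-3.9,-1,-0.01,-0.037,-0.002,-3.9,-1,-0.007,-0.038,-0.001,-3.9,-1,-0.004,-0.038,-0.002,-3.9,-1,-0.002,-0.038,-0.001,-3.9,-1,0.001,-0.038,-0.002,-3.9,-1,0.003,-0.038,-0.001,-3.9,-1,0.006,-0.038,-0.002,-4,-1,0.008,-0.037,-0.001,-3.9,-1,0.011,-0.037,-0.002,-4,-1,0.014,-0.036,-0.001,-3.9,-1,0.016,-0.035,-0.002,-4,-1,0.018,-0.033,-0.001,-3.9] [0.5143 0.1491 0.2496] 10.0
```

Call:
{"name": "jog_arm", "arguments": {"commands": [-1, -0.027, -0.027, -0.002, -3.9, -1, -0.026, -0.028, -0.002, -3.9, -1, -0.024, -0.03, -0.002, -3.9, -1, -0.021, -0.032, -0.001, -3.9, -1, -0.019, -0.033, -0.002, -3.9, -1, -0.017, -0.034, -0.001, -3.9, -1, -0.015, -0.035, -0.002, -3.9, -1, -0.012, -0.036, -0.001, -3.9, -1, -0.01, -0.037, -0.002, -3.9, -1, -0.007, -0.038, -0.001, -3.9, -1, -0.004, -0.038, -0.002, -3.9, -1, -0.002, -0.038, -0.001, -3.9, -1, 0.001, -0.038, -0.002, -3.9, -1, 0.003, -0.038, -0.001, -3.9, -1, 0.006, -0.038, -0.002, -4, -1, 0.008, -0.037, -0.001, -3.9, -1, 0.011, -0.037, -0.002, -4, -1, 0.014, -0.036, -0.001, -3.9, -1, 0.016, -0.035, -0.002, -4, -1, 0.018, -0.033, -0.001, -3.9]}}

```text
t: 3.02
tool_pos: [0.5146, 0.1508, 0.25]
orientation: [-3.129, -0.28, -0.001]
force: [1.1, -0.7, 0.6]
opening: 0.093
```

```bash
python3 - <<'E'
from h import *
from plant import robot
import pickle
for i in range(3):
    p=robot.read_camera("wrist")
s=robot.read_state();print(s["t"],s["tool_pos"],phi(s),s["q"].round(2),s["force"])
pickle.dump((p,s),open("w1.pkl","wb"))
cv2.imwrite("pics/w1.png",p["img"]);
for t in ["mouth","shoulder","canister"]:
    print(t,[(round(d["score"],2),rc(d["position"]).round(1)) for d in robot.pinpoint(t,p)])
E
```

```text
3.1667 [0.51424132 0.15094351 0.24907603] 10.24045028232953 [ 0.19 -0.05  1.62  0.    1.57  0.01] [-0.0798693  -0.50672582  0.12477279]
mouth [(0.57, array([314. , 338.3]))]
shoulder [(0.6, array([315.5, 334.9])), (0.47, array([270.5,  30.4]))]
canister []
```

View pics/w1.png

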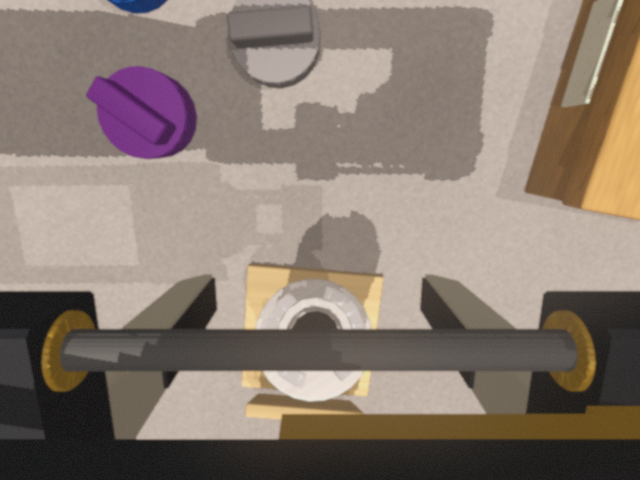

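Call:
{"name": "jog_arm", "arguments": {"commands": [-1, 0, 0.035, 0, 0, -1, 0, 0.035, 0.01, 0, -1, 0, 0, 0, 0]}}

```text
t: 3.57
tool_pos: [0.5261, 0.0736, 0.2385]
orientation: [3.128, 0.265, -0.002]
force: [-1.0, -0.1, -0.2]
opening: 0.0932
```

```bash
cat > snap.py <<'E'
import sys
from h import *
from plant import robot
import pickle
cn,name=sys.argv[1],sys.argv[2]
p=robot.read_camera(cn)
for t in sys.argv[3:]:
    print(t,[(round(d["score"],2),rc(d["position"]).round(1)) for d in robot.pinpoint(t,p)])
s=robot.read_state();print(s["t"],s["tool_pos"].round(4),phi(s).round(1),s["q"].round(2),s["force"].round(1),s["wrist_torque"].round(2),s["opening"])
pickle.dump((p,s),open(name+".pkl","wb"))
cv2.imwrite(f"pics/{name}.png",p["img"])
E
python3 snap.py wrist w2 mouth shoulder cap_grip
```

```text
mouth [(0.56, array([320.3, 226. ]))]
shoulder [(0.93, array([319. , 234.3]))]
cap_grip [(0.96, array([116.9,   8.9]))]
3.7667 [0.5261 0.0792 0.2401] 9.9 [ 0.05 -0.06  1.65  0.    1.56 -0.12] [-0.1  0.3  0.2] [-0.01 -0.1   0.03] 0.0931575164879099
```

View pics/w2.png

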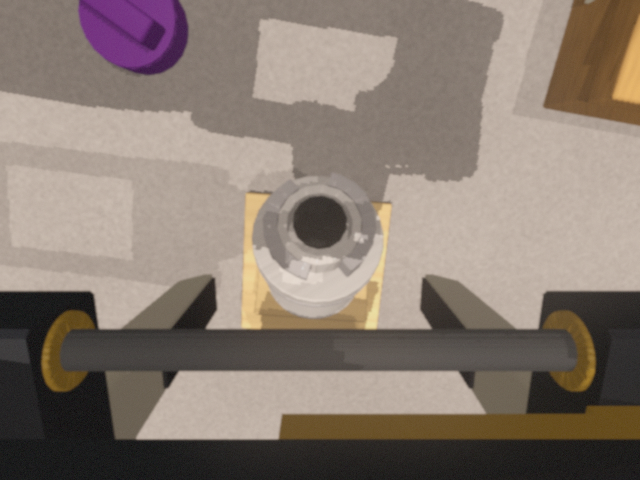

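```bash
python3 -c "
import cv2
a=cv2.imread('pics/w2.png')[160:330,230:410];cv2.imwrite('pics/w2c.png',cv2.resize(a,None,fx=3.5,fy=3.5,interpolation=cv2.INTER_CUBIC))"
```

```text
(no output)
```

View pics/w2c.png

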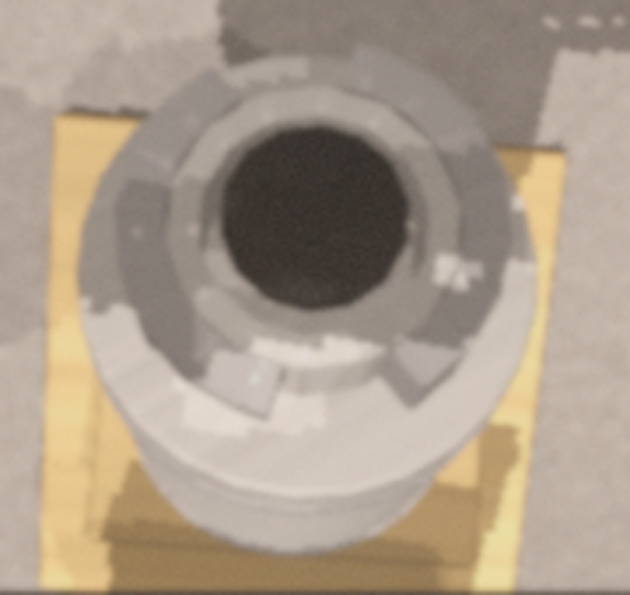

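```bash
cat > ov.py <<'E'
from h import *
import pickle,sys
p,s=pickle.load(open("w2.pkl","rb"));W=cam(p)
m,e=tri([(SC,rc([.4767,.5392])),(TP,rc([.4765,.4064])),(W,np.array([320.3,226]))]);print("mouth",m.round(4),e)
m2,e=tri([(SC,rc([.4958,.5347])),(TP,rc([.4831,.4241])),(W,np.array([319.,234.3]))]);print("shoulder",m2.round(4),e)
a,dl=float(sys.argv[1]),float(sys.argv[2]);off=np.array([float(x) for x in sys.argv[3:6]])
m=m+off
def frame(a):
    z=np.array([.5*np.cos(a),.5*np.sin(a),np.cos(np.pi/6)]);u=np.array([np.cos(np.pi/6)*np.cos(a),np.cos(np.pi/6)*np.sin(a),-.5])
    return z,u,np.cross(z,u)
z,u,v=frame(np.radians(a))
def draw(c,img,x0,y0,w,h,k,name):
    im=cv2.resize(img[y0:y0+h,x0:x0+w],None,fx=k,fy=k,interpolation=cv2.INTER_CUBIC)
    def poly(P,col):
        q=((proj(c,P)-[x0-.0,y0])*k).astype(np.int32);cv2.polylines(im,[q],False,col,1)
    T=np.linspace(0,2*np.pi,73)
    circ=lambda r,h,t=T:m+h*z+r*(np.cos(t)[:,None]*u+np.sin(t)[:,None]*v)
    poly(circ(.035,0),(0,0,255));poly(circ(.045,-.026),(255,0,0));poly(circ(.045,-.156),(255,0,255))
    for b in (0,180):
        for g in (-22,22):
            t=np.radians([dl+b+g]);poly(np.r_[circ(.026,0,t),circ(.035,0,t),circ(.035,-.018,t)],(0,200,0))
    cv2.imwrite(name,im)
draw(W,p["img"],230,160,180,170,3.5,"pics/ov_w.png")
draw(TP,cv2.imread("pics/top0.png"),230,190,110,90,6,"pics/ov_t.png")
draw(SC,cv2.imread("pics/scene0.png"),300,210,80,100,6,"pics/ov_s.png")
E
python3 ov.py 100 0 0 0 0
```

```text
mouth [0.5239 0.0921 0.1703] 3.693945947954319
shoulder [0.5246 0.0805 0.1446] 2.6500835287490645
```

View pics/ov_w.png

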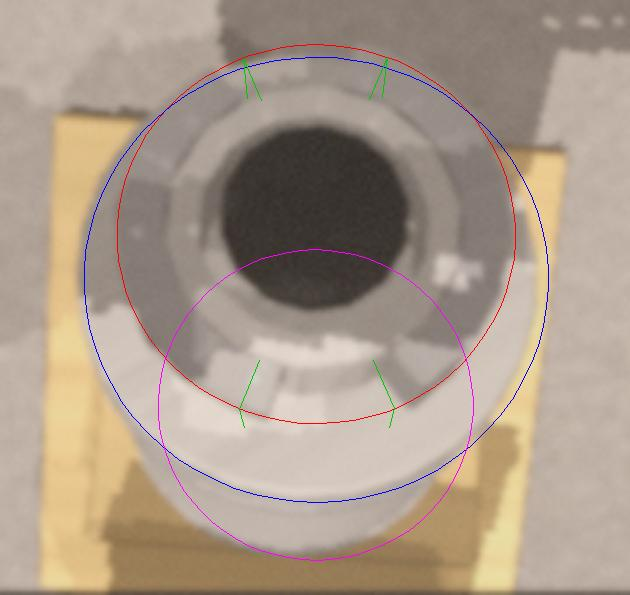

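View pics/ov_t.png

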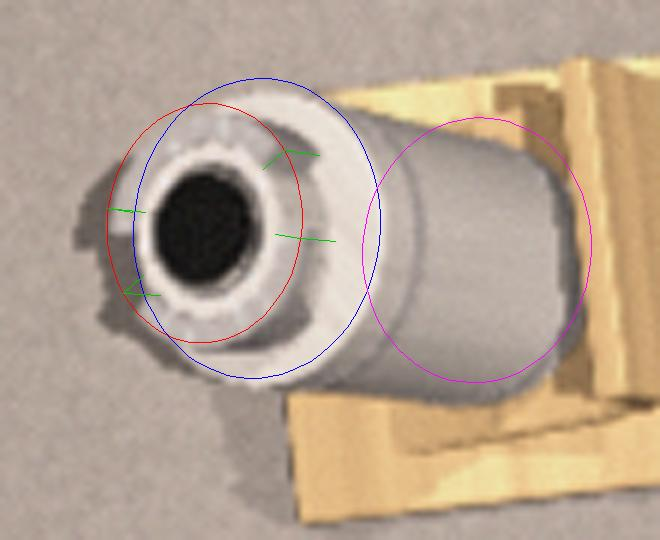

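View pics/ov_s.png

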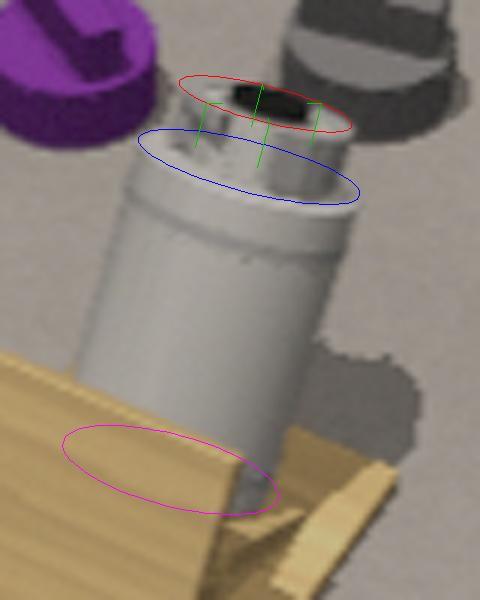

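```bash
python3 ov.py 97 11 0 0 -.002
```

```text
mouth [0.5239 0.0921 0.1703] 3.693945947954319
shoulder [0.5246 0.0805 0.1446] 2.6500835287490645
```

View pics/ov_w.png

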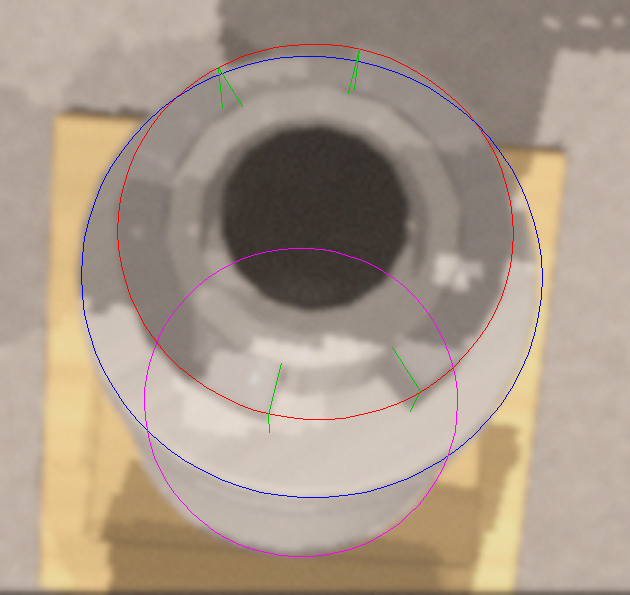

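View pics/ov_t.png

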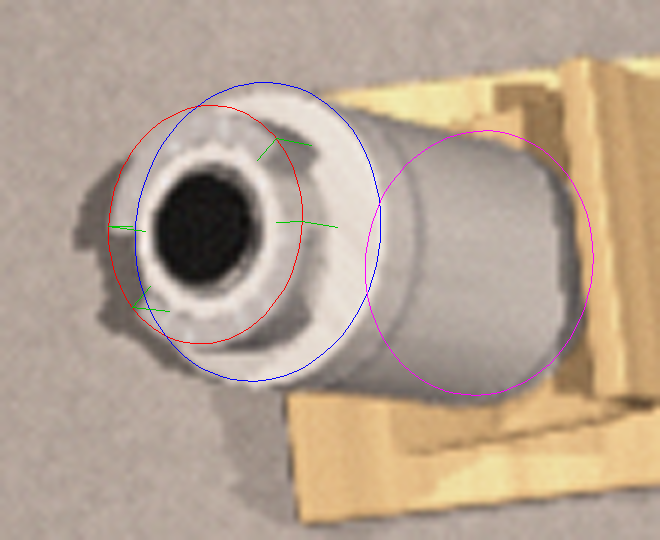

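View pics/ov_s.png

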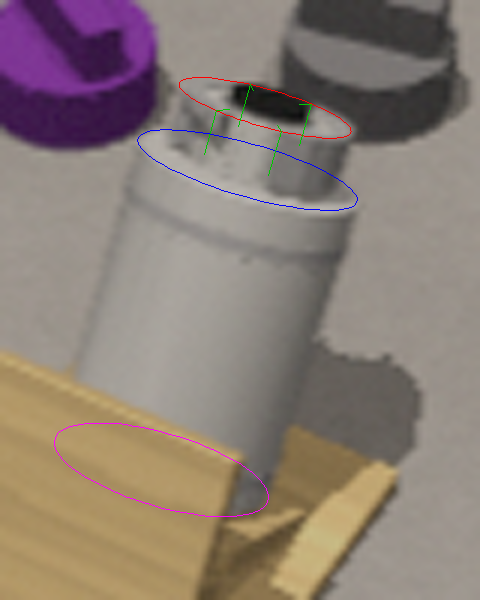

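```bash
python3 -c "
from h import *
plan([.5261,.0792,.240],9.9,[.4435,.3045,.20],-77,14)"
```

```text
[-1,-0.003,-0.017,0.003,6.2,-1,-0.005,-0.016,0.003,6.2,-1,-0.007,-0.016,0.003,6.2,-1,-0.008,-0.015,0.003,6.2,-1,-0.01,-0.014,0.003,6.2,-1,-0.011,-0.013,0.003,6.2,-1,-0.013,-0.012,0.003,6.2,-1,-0.014,-0.01,0.003,6.2,-1,-0.015,-0.009,0.003,6.2,-1,-0.016,-0.007,0.003,6.2,-1,-0.016,-0.005,0.002,6.2,-1,-0.017,-0.003,0.003,6.2,-1,-0.017,-0.002,0.002,6.2,-1,-0.016,0,0.003,6.3] [0.4435 0.3042 0.2   ] -77.0
```

Call:
{"name": "jog_arm", "arguments": {"commands": [-1, -0.003, -0.017, 0.003, 6.2, -1, -0.005, -0.016, 0.003, 6.2, -1, -0.007, -0.016, 0.003, 6.2, -1, -0.008, -0.015, 0.003, 6.2, -1, -0.01, -0.014, 0.003, 6.2, -1, -0.011, -0.013, 0.003, 6.2, -1, -0.013, -0.012, 0.003, 6.2, -1, -0.014, -0.01, 0.003, 6.2, -1, -0.015, -0.009, 0.003, 6.2, -1, -0.016, -0.007, 0.003, 6.2, -1, -0.016, -0.005, 0.002, 6.2, -1, -0.017, -0.003, 0.003, 6.2, -1, -0.017, -0.002, 0.002, 6.2, -1, -0.016, 0, 0.003, 6.3, -1, 0, 0, 0, 0]}}

```text
t: 5.02
tool_pos: [0.4415, 0.3074, 0.1995]
orientation: [-2.456, 1.958, 0.002]
force: [0.4, -0.1, 0.5]
opening: 0.093
```

```bash
python3 snap.py wrist w3 cap_grip cap
```

```text
cap_grip [(0.88, array([391.1, 361.5])), (0.85, array([321.3, 223.6])), (0.79, array([238.9, 361.8]))]
cap [(0.9, array([249. , 335.3])), (0.61, array([321.2, 211.5])), (0.59, array([378.3, 334.6]))]
5.1667 [0.4431 0.3047 0.2   ] -76.6 [ 0.51 -0.03  1.69 -0.    1.48  1.84] [ 0.1 -0.4  0.2] [ 0.    0.04 -0.  ] 0.0929223556307332
```

View pics/w3.png

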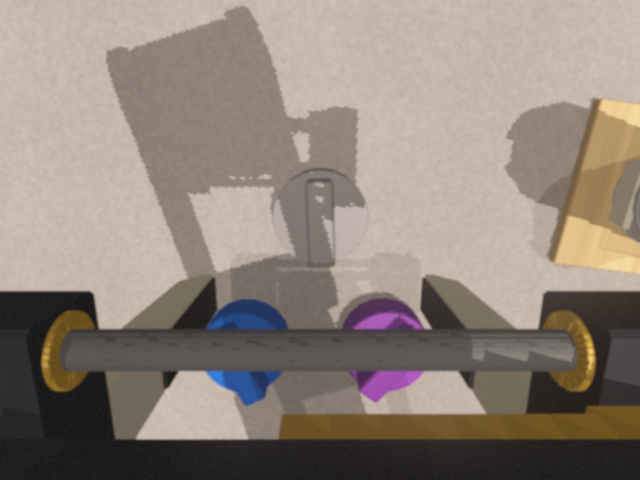

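```bash
python3 - <<'E'
from h import *
import pickle
p,s=pickle.load(open("w3.pkl","rb"));W=cam(p);M,t=tool(s)
for uv,z in (((321.3,223.6),.05),((321.2,211.5),0),((320,221),.065)):
    X=onz(W,uv,z);print(X.round(4),(M.T@(X-t)).round(4))
for a,b in (((307,182),(308,264)),((333,182),(334,264))):
    A,B=onz(W,a,.065),onz(W,b,.065);d=A-B;print(np.degrees(np.arctan2(d[1],d[0])),np.linalg.norm(d),((A+B)/2).round(4))
E
```

```text
[0.4441 0.3063 0.05  ] [-0.0014 -0.0013  0.15  ]
[0.4458 0.3065 0.    ] [-0.0012 -0.003   0.2   ]
[0.4488 0.3085 0.065 ] [-0.0025 -0.0064  0.135 ]
13.193631535412688 0.0658898201481422 [0.4442 0.3176 0.065 ]
14.106195719538535 0.0658936391852185 [0.4488 0.2976 0.065 ]
```

Call:
{"name": "jog_arm", "arguments": {"commands": [-1, -0.001, -0.001, 0.035, 0, -1, -0.0005, -0.001, 0.04, 0, -0.3, 0, -0.001, 0.04, 0, -0.3, 0, 0, 0.03, 0, -0.3, 0, 0, 0.015, 0, -0.3, 0, 0, 0, 0, 1, 0, 0, 0, 0, 1, 0, 0, 0, 0, 1, 0, 0, 0, 0, 1, 0, 0, 0, 0, 1, 0, 0, 0, 0, 1, 0, 0, 0, 0], "grip_force": 12}}

```text
t: 6.17
tool_pos: [0.4461, 0.3067, 0.04]
orientation: [-2.46, 1.953, -0.0]
force: [0.2, 0.6, 0.5]
opening: 0.0306
```

```bash
python3 -c "
from h import *
plan([.446,.3067,.16],-76.6,[.523,.0947,.245],14,16,1)"
```

```text
[1,0.014,-0.002,-0.005,-5.7,1,0.014,0,-0.005,-5.7,1,0.014,0.001,-0.005,-5.7,1,0.014,0.003,-0.005,-5.7,1,0.014,0.004,-0.005,-5.6,1,0.013,0.005,-0.005,-5.7,1,0.012,0.007,-0.005,-5.6,1,0.012,0.008,-0.006,-5.7,1,0.011,0.009,-0.005,-5.6,1,0.01,0.01,-0.006,-5.7,1,0.009,0.011,-0.005,-5.6,1,0.008,0.011,-0.006,-5.7,1,0.007,0.012,-0.005,-5.6,1,0.006,0.013,-0.006,-5.7,1,0.004,0.013,-0.005,-5.6,1,0.003,0.014,-0.006,-5.7] [0.5234 0.0948 0.245 ] 14.0
```

Call:
{"name": "jog_arm", "arguments": {"commands": [1, 0, 0, 0, 0, 1, 0, 0, 0, 0, 1, 0, 0, -0.01, 0, 1, 0, 0, -0.03, 0, 1, 0, 0, -0.04, 0, 1, 0, 0, -0.04, 0], "grip_force": 20}}

```text
t: 6.67
tool_pos: [0.4445, 0.3059, 0.1602]
orientation: [2.458, -1.951, -0.002]
force: [0.5, 0.8, -1.5]
opening: 0.0222
```

Call:
{"name": "jog_arm", "arguments": {"commands": [1, 0.014, -0.002, -0.005, -5.7, 1, 0.014, 0, -0.005, -5.7, 1, 0.014, 0.001, -0.005, -5.7, 1, 0.014, 0.003, -0.005, -5.7, 1, 0.014, 0.004, -0.005, -5.6, 1, 0.013, 0.005, -0.005, -5.7, 1, 0.012, 0.007, -0.005, -5.6, 1, 0.012, 0.008, -0.006, -5.7, 1, 0.011, 0.009, -0.005, -5.6, 1, 0.01, 0.01, -0.006, -5.7, 1, 0.009, 0.011, -0.005, -5.6, 1, 0.008, 0.011, -0.006, -5.7, 1, 0.007, 0.012, -0.005, -5.6, 1, 0.006, 0.013, -0.006, -5.7, 1, 0.004, 0.013, -0.005, -5.6, 1, 0.003, 0.014, -0.006, -5.7, 1, 0, 0, 0, 0, 1, 0, 0, 0, 0]}}

```text
t: 8.17
tool_pos: [0.5223, 0.094, 0.2453]
orientation: [-3.12, -0.369, -0.001]
force: [0.2, -0.3, -1.0]
opening: 0.0217
```

```bash
python3 snap.py scene s4; python3 snap.py top t4;python3 -c "
import cv2,numpy as np
a=cv2.resize(cv2.imread('pics/s4.png')[150:330,260:420],None,fx=3,fy=3);b=cv2.resize(cv2.imread('pics/t4.png')[150:330,200:310],None,fx=3,fy=3);cv2.imwrite('pics/c4.png',np.hstack([a,b]))"
```

```text
8.2167 [0.5219 0.0946 0.2448] 13.5 [ 0.08 -0.07  1.64  0.    1.57 -0.15] [-0.6  0.3 -2.2] [-0.05 -0.08 -0.01] 0.021950791546586336
8.2667 [0.5217 0.0949 0.2444] 13.6 [ 0.08 -0.07  1.64  0.    1.57 -0.15] [ 0.1  0.  -1.7] [ 0.   -0.12  0.05] 0.021997684850743625
```

View pics/c4.png

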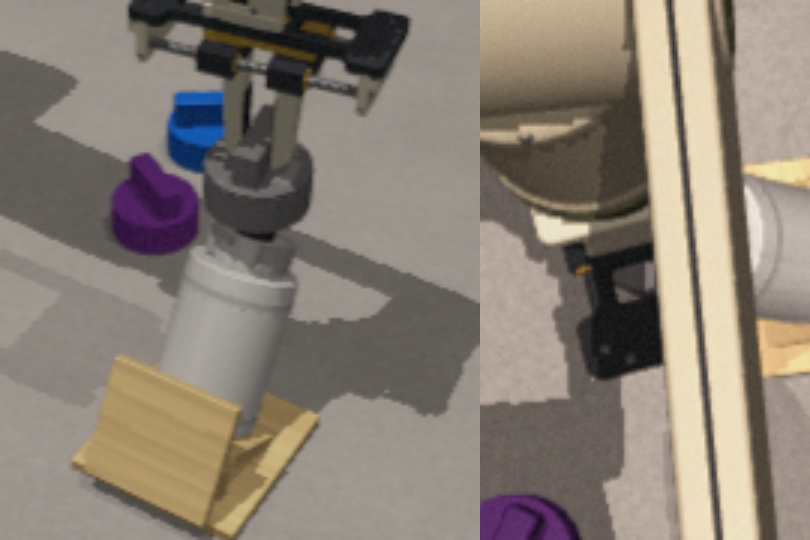

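Call:
{"name": "jog_arm", "arguments": {"commands": [1, 0, 0, 0.006, 0, 1, 0, 0, 0.006, 0, 1, 0, 0, 0.004, 0, 1, 0, 0, 0, 0], "grip_force": 10}}

```text
t: 8.6
tool_pos: [0.521, 0.0947, 0.2266]
orientation: [-3.119, -0.375, 0.005]
force: [-0.7, -0.0, -1.8]
opening: 0.0219
```

Call:
{"name": "jog_arm", "arguments": {"commands": [1, 0, 0, 0.003, 0, 1, 0, 0, 0.003, 0, 1, 0, 0, 0, 0]}}

```text
t: 8.85
tool_pos: [0.522, 0.0944, 0.2219]
orientation: [-3.119, -0.375, 0.001]
force: [0.9, 0.4, -2.1]
opening: 0.022
```

Call:
{"name": "jog_arm", "arguments": {"commands": [1, 0, 0, 0.002, 0, 1, 0, 0, 0.002, 0, 1, 0, 0, 0, 0]}}

```text
t: 9.1
tool_pos: [0.5222, 0.0944, 0.2184]
orientation: [3.119, 0.375, 0.0]
force: [1.4, -0.7, -2.1]
opening: 0.0219
```

Call:
{"name": "jog_arm", "arguments": {"commands": [1, 0, 0, 0.002, 0, 1, 0, 0, 0.002, 0, 1, 0, 0, 0, 0]}}

```text
t: 9.35
tool_pos: [0.5225, 0.0942, 0.2146]
orientation: [3.119, 0.375, 0.001]
force: [2.8, -0.1, -1.3]
opening: 0.0219
```

```bash
python3 snap.py scene s5;  python3 snap.py wrist w5; python3 -c "
import cv2,numpy as np
a=cv2.resize(cv2.imread('pics/s5.png')[180:290,290:400],None,fx=5,fy=5,interpolation=cv2.INTER_CUBIC);cv2.imwrite('pics/c5.png',a)"
```

```text
9.4 [0.5225 0.0942 0.2147] 13.7 [ 0.08 -0.06  1.69 -0.    1.51 -0.16] [ 2.8 -1.2 -1.4] [-0.32 -0.68  0.07] 0.022254324829746
9.45 [0.5224 0.0942 0.2147] 13.7 [ 0.08 -0.06  1.69 -0.    1.51 -0.16] [ 3.5 -1.7 -2.9] [-0.24 -0.79  0.01] 0.02186310458969758
```

View pics/c5.png

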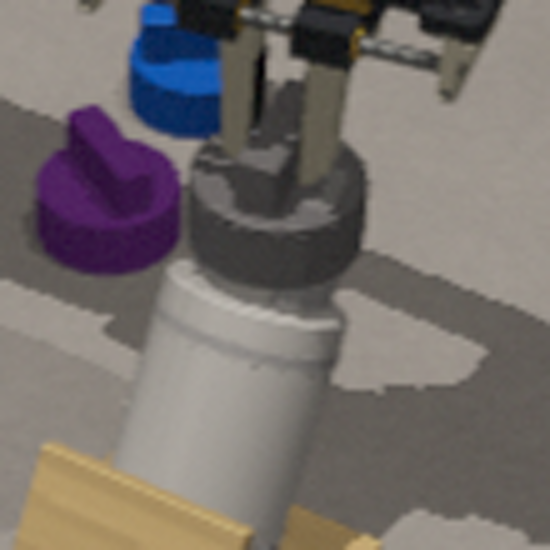

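View pics/w5.png

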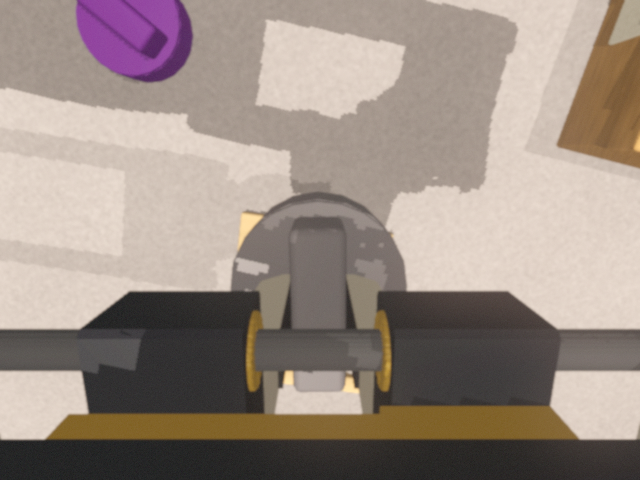

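Call:
{"name": "jog_arm", "arguments": {"commands": [1, 0.002, -0.002, 0, 0, 1, 0, -0.003, 0.001, 0, 1, 0, -0.003, 0.003, 0, 1, 0, 0, 0, 0], "grip_force": 8}}

```text
t: 9.78
tool_pos: [0.5217, 0.1034, 0.2099]
orientation: [-3.119, -0.376, 0.002]
force: [0.9, -0.2, -1.3]
opening: 0.0218
```

Call:
{"name": "jog_arm", "arguments": {"commands": [1, 0, -0.002, 0.003, 0, 1, 0, -0.002, 0.003, 0, 1, 0, 0, 0, 0]}}

```text
t: 10.03
tool_pos: [0.5209, 0.1071, 0.2041]
orientation: [-3.119, -0.375, 0.001]
force: [-0.6, 1.5, 1.0]
opening: 0.0223
```

Call:
{"name": "jog_arm", "arguments": {"commands": [1, 0, -0.002, 0.003, 0, 1, 0, -0.002, 0.003, 0, 1, 0, 0, 0, 0]}}

```text
t: 10.28
tool_pos: [0.52, 0.111, 0.1982]
orientation: [-3.119, -0.375, 0.0]
force: [0.4, 1.6, 1.8]
opening: 0.0221
```

```bash
python3 snap.py scene s6;  python3 -c "
import cv2,numpy as np
a=cv2.resize(cv2.imread('pics/s6.png')[180:290,290:400],None,fx=5,fy=5,interpolation=cv2.INTER_CUBIC);cv2.imwrite('pics/c6.png',a)"
```

```text
10.3333 [0.5201 0.111  0.1984] 13.7 [ 0.11 -0.04  1.7   0.    1.48 -0.13] [-0.9  2.3  1.9] [ 0.43  0.08 -0.  ] 0.022134904752469636
```

View pics/c6.png

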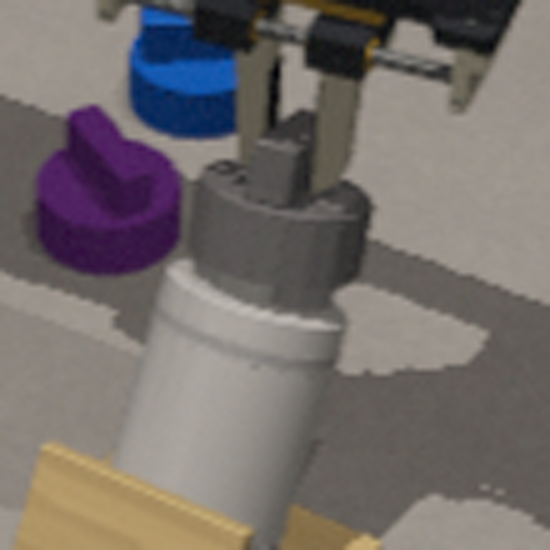

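Call:
{"name": "jog_arm", "arguments": {"commands": [1, 0, -0.002, 0.002, 0, 1, 0, -0.002, 0.002, 0, 1, 0, 0, 0, 0]}}

```text
t: 10.58
tool_pos: [0.5192, 0.1145, 0.1946]
orientation: [-3.119, -0.375, 0.0]
force: [-1.2, 1.2, 1.3]
opening: 0.0221
```

Call:
{"name": "jog_arm", "arguments": {"commands": [1, 0, -0.001, 0.002, 0, 1, 0, 0, 0.001, 0, 1, 0, 0, 0, 0]}}

```text
t: 10.83
tool_pos: [0.5192, 0.1154, 0.1919]
orientation: [-3.119, -0.375, -0.001]
force: [-1.9, 0.4, 5.5]
opening: 0.0224
```

```bash
python3 snap.py scene s7;  python3 -c "
import cv2,numpy as np
a=cv2.resize(cv2.imread('pics/s7.png')[180:290,290:400],None,fx=5,fy=5,interpolation=cv2.INTER_CUBIC);cv2.imwrite('pics/c7.png',a)"
```

```text
10.8833 [0.5192 0.1154 0.192 ] 13.7 [ 0.12 -0.04  1.71  0.    1.47 -0.12] [-1.5  1.2  4.1] [0.02 0.33 0.06] 0.022220952663613205
```

View pics/c7.png

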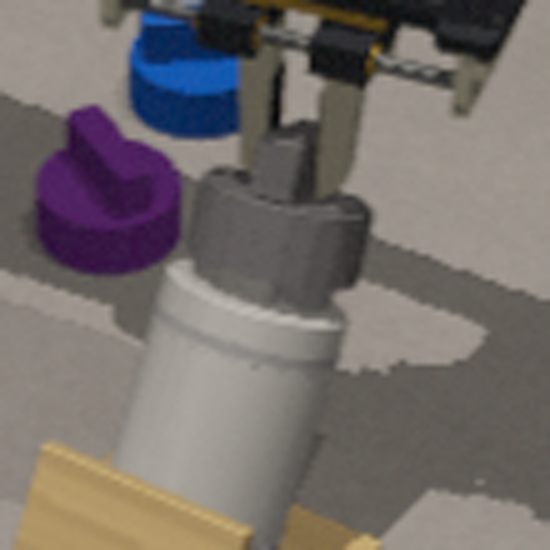

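Call:
{"name": "jog_arm", "arguments": {"commands": [0.2, 0, 0, 0, 0, 0.2, 0, 0, 0, 0, 0.2, 0, 0, 0, 0, 0.2, 0, 0, 0, 0, 0.2, 0, 0, 0, 0]}}

```text
t: 11.3
tool_pos: [0.5192, 0.1153, 0.1917]
orientation: [-3.119, -0.375, -0.001]
force: [1.3, 1.1, 2.8]
opening: 0.037
```

```bash
python3 snap.py scene s8;python3 snap.py wrist w8;  python3 -c "
import cv2,numpy as np
a=cv2.resize(cv2.imread('pics/s8.png')[180:290,310:390],None,fx=5,fy=5,interpolation=cv2.INTER_CUBIC);b=cv2.resize(cv2.imread('pics/w8.png')[180:400,220:420],None,fx=2,fy=2)
a=cv2.resize(a,None,fx=.8,fy=.8);cv2.imwrite('pics/c8.png',np.hstack([a,b]))"
```

```text
11.35 [0.5192 0.1153 0.1917] 13.7 [ 0.12 -0.04  1.71  0.    1.47 -0.12] [0.6 2.2 2.6] [ 0.29 -0.27 -0.01] 0.03722836444092069
11.4 [0.5192 0.1153 0.1917] 13.7 [ 0.12 -0.04  1.71  0.    1.47 -0.12] [2.1 2.1 2.7] [ 0.3  -0.27 -0.01] 0.037322102556833985
```

View pics/c8.png

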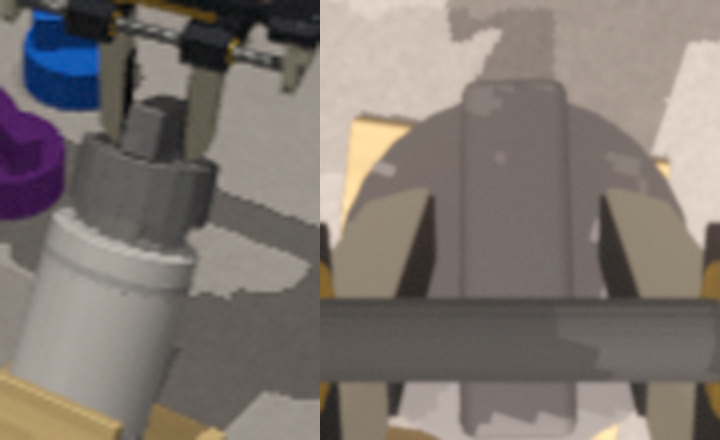

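```bash
cat > capov.py <<'E'
from h import *
import pickle,sys
# usage: tag a dl H1 H2 ; mouth fixed
MO=np.array([.523,.092,.168])
def frame(a,lean=30):
    l=np.radians(lean);z=np.array([np.sin(l)*np.cos(a),np.sin(l)*np.sin(a),np.cos(l)]);u=np.array([np.cos(l)*np.cos(a),np.cos(l)*np.sin(a),-np.sin(l)])
    return z,u,np.cross(z,u)
def pts(a,dl,H,mo=MO):
    z,u,v=frame(np.radians(a));O=mo+z*(H-.022);d=np.radians(dl);x=np.cos(d)*u+np.sin(d)*v;y=np.cross(z,x)
    T=np.linspace(0,2*np.pi,49);c=lambda r,h:O+h*z+r*(np.cos(T)[:,None]*x+np.sin(T)[:,None]*y)
    b=lambda h:np.array([O+h*z+sx*.035*x+sy*.011*y for sx,sy in((1,1),(1,-1),(-1,-1),(-1,1),(1,1))])
    return [c(.0415,0),c(.0415,.035),b(.035),b(.065)]
def draw(pk,box,k,sets,name):
    p,s=pickle.load(open(pk,"rb"));c=cam(p);x0,y0,w,h=box
    im=cv2.resize(p["img"][y0:y0+h,x0:x0+w],None,fx=k,fy=k,interpolation=cv2.INTER_CUBIC)
    for (a,dl,H),col in sets:
        for P in pts(a,dl,H): cv2.polylines(im,[((proj(c,P)-[x0,y0])*k).astype(np.int32)],False,col,1)
    cv2.imwrite(name,im);return im
if __name__=="__main__":
    sp,wp,dl=sys.argv[1],sys.argv[2],float(sys.argv[3])
    S=[((97,dl,float(h)/1000),col) for h,col in zip(sys.argv[4:],[(0,0,255),(0,255,0),(255,0,0)])]
    A=draw(sp,(310,180,80,110),5,S,"pics/co1.png");B=draw(wp,(210,170,220,240),2.2,S,"pics/co2.png")
    B=cv2.resize(B,(400,550));cv2.imwrite("pics/co.png",np.hstack([A,B]))
E
python3 capov.py s8.pkl w8.pkl 6 14 18
```

```text
(no output)
```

View pics/co.png

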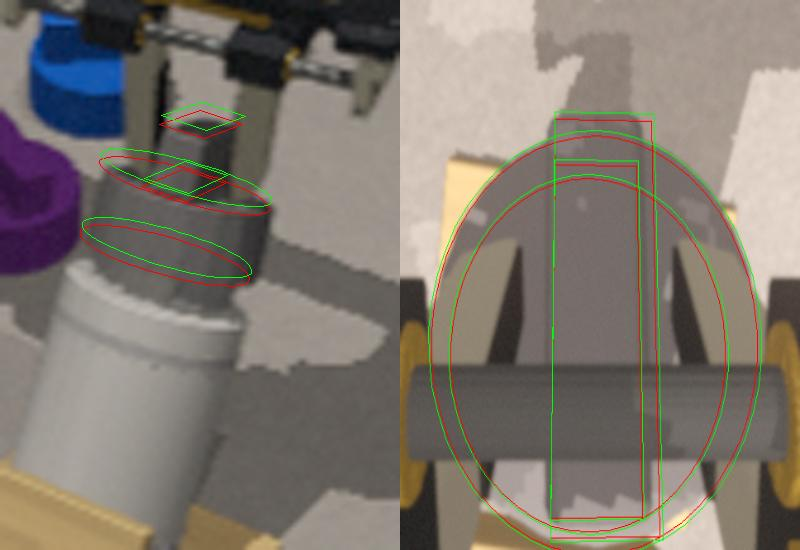

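Call:
{"name": "jog_arm", "arguments": {"commands": [1, 0, 0, 0, 0, 1, 0, 0, 0, 0, 1, 0, 0, 0, 0, 1, 0, 0, 0, 0, 1, 0, 0.001, 0.002, 0, 1, 0, 0.001, 0.002, 0, 1, 0, 0, 0, 0], "grip_force": 30}}

```text
t: 11.98
tool_pos: [0.5192, 0.1132, 0.1876]
orientation: [3.119, 0.375, -0.001]
force: [-2.6, 2.1, 5.6]
opening: 0.022
```

Call:
{"name": "jog_arm", "arguments": {"commands": [1, 0, 0.001, 0.002, 0, 1, 0, 0.001, 0.002, 0, 1, 0, 0, 0, 0]}}

```text
t: 12.23
tool_pos: [0.5196, 0.1113, 0.184]
orientation: [-3.119, -0.375, 0.001]
force: [-5.3, 1.2, 9.2]
opening: 0.0221
```

Call:
{"name": "jog_arm", "arguments": {"commands": [1, -0.001, 0.001, 0.002, 0, 1, 0, 0.001, 0.002, 0, 1, 0, 0, 0, 0]}}

```text
t: 12.48
tool_pos: [0.5197, 0.1094, 0.1807]
orientation: [-3.119, -0.375, -0.001]
force: [-3.5, 3.5, 13.7]
opening: 0.0217
```

Call:
{"name": "jog_arm", "arguments": {"commands": [1, 0, 0, 0, 3, 1, 0, 0, 0, 3, 1, 0, 0, 0, 3, 1, 0, 0, 0, 3, 1, 0, 0, 0, 0]}}

```text
t: 12.9
tool_pos: [0.5219, 0.1105, 0.182]
orientation: [-3.139, -0.042, -0.01]
force: [2.5, 6.5, 9.5]
opening: 0.0217
```

```bash
python3 snap.py wrist w9; python3 snap.py scene s9; python3 capov.py s9.pkl w9.pkl -6 0 4
```

```text
12.95 [0.5218 0.1104 0.182 ] 1.7 [ 0.11 -0.04  1.73  0.    1.44  0.08] [3.2 5.7 8.6] [ 1.07 -0.82  0.19] 0.022073136950080053
13.0 [0.5218 0.1104 0.182 ] 1.7 [ 0.11 -0.04  1.73  0.    1.44  0.08] [3.4 5.9 9.7] [ 1.07 -0.82  0.11] 0.0218750943511179
```

View pics/co.png

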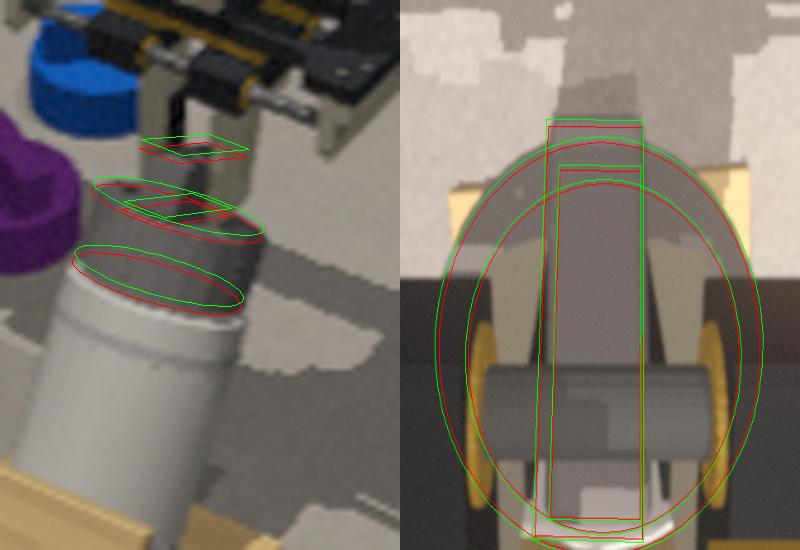

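Call:
{"name": "jog_arm", "arguments": {"commands": [1, 0, 0.0005, 0.001, 3, 1, 0, 0, 0, 3, 1, 0, 0, 0, 3, 1, 0, 0, 0, 3, 1, 0, 0, 0, 0], "grip_force": 20}}

```text
t: 13.42
tool_pos: [0.5243, 0.1102, 0.1824]
orientation: [-3.124, 0.285, -0.019]
force: [9.4, 6.1, 8.4]
opening: 0.0224
```

```bash
python3 snap.py wrist w10; python3 snap.py scene s10; python3 capov.py s10.pkl w10.pkl -16 0 4
```

```text
13.4667 [0.5242 0.1102 0.1823] -10.3 [ 0.11 -0.04  1.73  0.    1.44  0.29] [10.5  6.9  9.4] [ 1.2  -2.52  0.58] 0.022532448273271076
13.5167 [0.5242 0.1102 0.1823] -10.2 [ 0.11 -0.04  1.73  0.    1.44  0.29] [12.3  7.3  8.6] [ 1.25 -2.46  0.51] 0.02243424361472022
```

View pics/co.png

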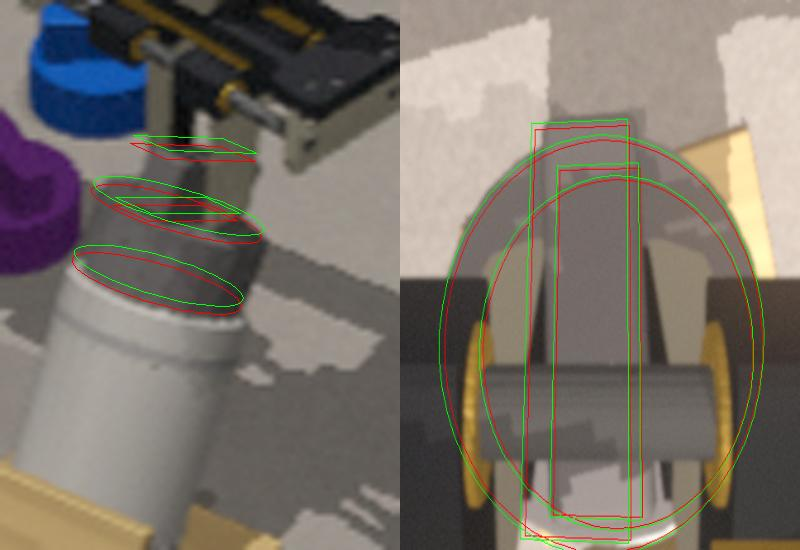

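Call:
{"name": "jog_arm", "arguments": {"commands": [0.46, 0, 0, 0, 0, 0.46, 0, 0, 0, 0, 0.46, 0, 0, 0, 0], "grip_force": 30}}

```text
t: 13.77
tool_pos: [0.5216, 0.1101, 0.181]
orientation: [-3.126, 0.28, -0.009]
force: [0.8, 7.4, 11.1]
opening: 0.0249
```

```bash
python3 snap.py wrist w11; python3 snap.py scene s11; python3 capov.py s11.pkl w11.pkl -16 0 4
```

```text
13.8167 [0.5216 0.1101 0.181 ] -10.3 [ 0.11 -0.04  1.73  0.    1.44  0.29] [ 1.5  6.5 10.1] [ 1.13 -0.55  0.13] 0.025012781613095683
13.8667 [0.5216 0.1101 0.181 ] -10.2 [ 0.11 -0.04  1.73  0.    1.44  0.29] [ 1.4  6.8 10.9] [ 1.21 -0.55  0.15] 0.025108699374138073
```

View pics/co.png

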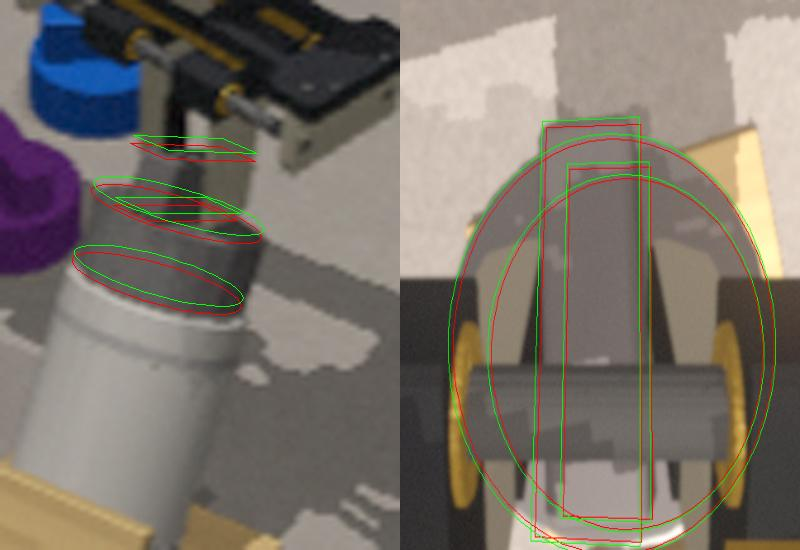

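Call:
{"name": "jog_arm", "arguments": {"commands": [0.42, 0, 0, 0, 4, 0.42, 0, 0, 0, 4, 0.42, 0, 0, 0, 4, 0.42, 0, 0, 0, 0]}}

```text
t: 14.2
tool_pos: [0.5224, 0.1106, 0.1815]
orientation: [-3.077, 0.612, -0.011]
force: [3.4, 9.0, 10.0]
opening: 0.0272
```

Call:
{"name": "jog_arm", "arguments": {"commands": [0.42, 0, 0, 0, 4, 0.42, 0, 0, 0, 4, 0.42, 0, 0, 0, 4, 0.42, 0, 0, 0, 0]}}

```text
t: 14.53
tool_pos: [0.5246, 0.1103, 0.1829]
orientation: [-2.994, 0.929, -0.018]
force: [8.7, 7.2, 11.4]
opening: 0.0273
```

```bash
python3 snap.py wrist w12; python3 snap.py scene s12; python3 capov.py s12.pkl w12.pkl -35 0 4
```

```text
14.5833 [0.5245 0.1103 0.1829] -34.3 [ 0.11 -0.04  1.73  0.    1.44  0.71] [10.2  7.2 12.4] [ 1.1  -2.39  0.55] 0.02726061610119493
14.6333 [0.5245 0.1102 0.1829] -34.3 [ 0.11 -0.04  1.73  0.    1.44  0.71] [10.9  7.5 11.4] [ 1.11 -2.32  0.47] 0.027347515091440518
```

View pics/co.png

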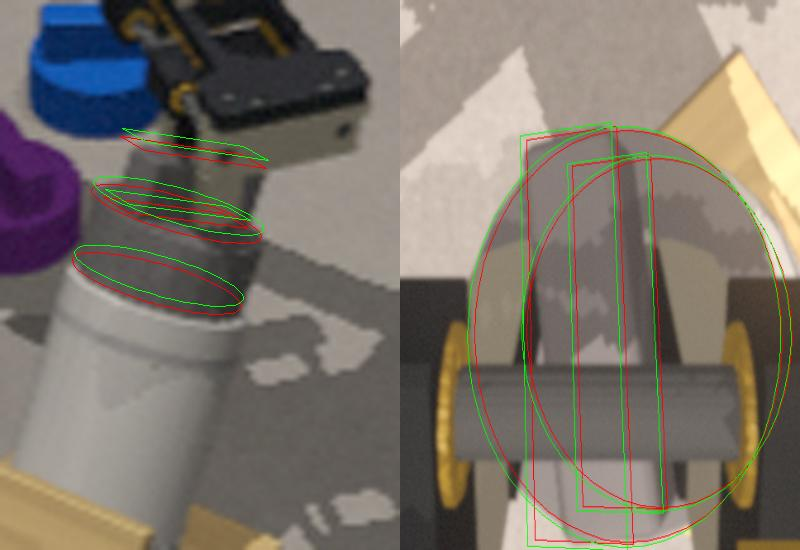

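Call:
{"name": "jog_arm", "arguments": {"commands": [0.32, 0, 0, 0, 4, 0.32, 0, 0, 0, 4, 0.32, 0, 0, 0, 0, 0.32, 0, 0, 0, 0]}}

```text
t: 14.97
tool_pos: [0.5232, 0.1113, 0.1824]
orientation: [-2.923, 1.129, -0.012]
force: [6.1, 12.0, 13.2]
opening: 0.0315
```

Call:
{"name": "jog_arm", "arguments": {"commands": [0.32, 0, 0, 0, 4, 0.32, 0, 0, 0, 4, 0.32, 0, 0, 0, 0]}}

```text
t: 15.22
tool_pos: [0.5248, 0.1111, 0.1832]
orientation: [-2.833, 1.334, -0.016]
force: [11.3, 11.5, 12.8]
opening: 0.0321
```

```bash
python3 snap.py wrist w13; python3 snap.py scene s13; python3 capov.py s13.pkl w13.pkl -39 0 4
```

```text
15.2667 [0.5247 0.1111 0.1833] -50.3 [ 0.11 -0.04  1.73  0.    1.44  0.99] [11.5 10.2 14.4] [ 1.6  -2.25  0.72] 0.031969475138535756
15.3167 [0.5247 0.111  0.1833] -50.2 [ 0.11 -0.04  1.73  0.    1.44  0.99] [ 9.9 10.1 13.3] [ 1.64 -2.22  0.72] 0.0321606154987601
```

View pics/co.png

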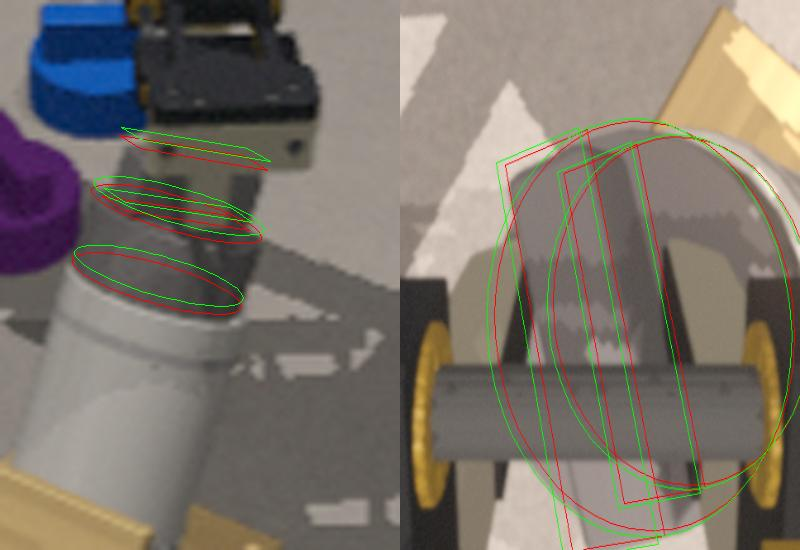

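Call:
{"name": "jog_arm", "arguments": {"commands": [0.32, 0, 0, 0, 3, 0.32, 0, 0, 0, 3, 0.32, 0, 0, 0, 0]}}

```text
t: 15.57
tool_pos: [0.5264, 0.1104, 0.1842]
orientation: [-2.759, 1.478, -0.022]
force: [16.5, 8.3, 13.6]
opening: 0.0325
```

```bash
python3 snap.py wrist w14; python3 snap.py scene s14; python3 capov.py s14.pkl w14.pkl -39 0 4
```

```text
15.6167 [0.5264 0.1104 0.1842] -56.2 [ 0.11 -0.04  1.72  0.    1.44  1.09] [15.7  7.6 13.3] [ 1.09 -3.45  1.3 ] 0.032663350109115835
15.6667 [0.5264 0.1104 0.1842] -56.2 [ 0.11 -0.04  1.72  0.    1.44  1.09] [15.9  8.3 14.4] [ 1.1  -3.44  1.29] 0.03205828672375974
```

View pics/co.png

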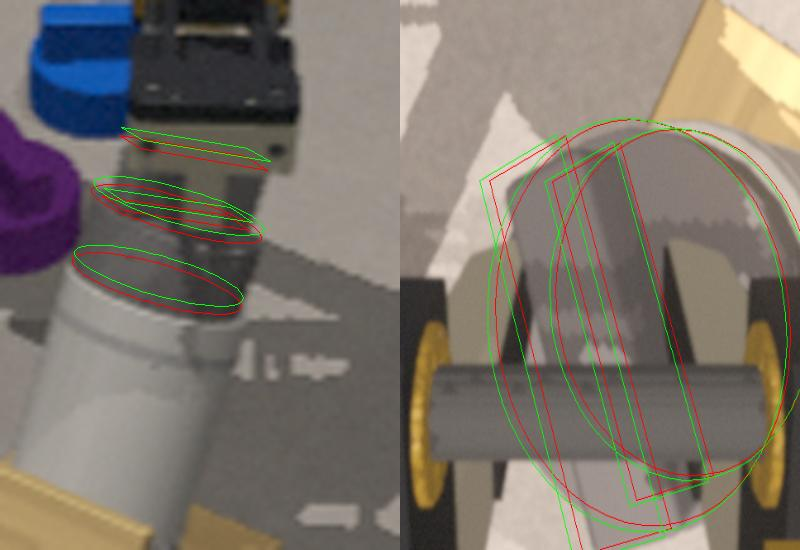

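Call:
{"name": "jog_arm", "arguments": {"commands": [0.32, -0.0015, -0.0007, -0.003, 0, 0.32, -0.0015, -0.0007, -0.003, 0, 0.32, 0, 0, 0, 0]}}

```text
t: 15.92
tool_pos: [0.5251, 0.1117, 0.1877]
orientation: [-2.765, 1.478, -0.021]
force: [22.4, 0.6, -0.3]
opening: 0.0323
```

Call:
{"name": "jog_arm", "arguments": {"commands": [0.32, -0.0015, -0.0007, -0.003, 0, 0.32, -0.0015, -0.0007, -0.003, 0, 0.32, 0, 0, 0, 0]}}

```text
t: 16.17
tool_pos: [0.5241, 0.1142, 0.192]
orientation: [-2.766, 1.479, -0.019]
force: [25.7, -1.4, -6.5]
opening: 0.0327
```

```bash
python3 snap.py wrist w15; python3 snap.py scene s15; python3 capov.py s15.pkl w15.pkl -39 0 7
```

```text
16.2167 [0.5242 0.1143 0.1921] -56.3 [ 0.12 -0.04  1.71 -0.    1.46  1.1 ] [25.  -1.2 -7.4] [-0.45 -4.88  1.1 ] 0.03271296010213569
16.2667 [0.5243 0.1144 0.1922] -56.3 [ 0.12 -0.04  1.71 -0.    1.46  1.1 ] [25.  -0.3 -8.2] [-0.4  -4.91  1.15] 0.03283891822747483
```

View pics/co.png

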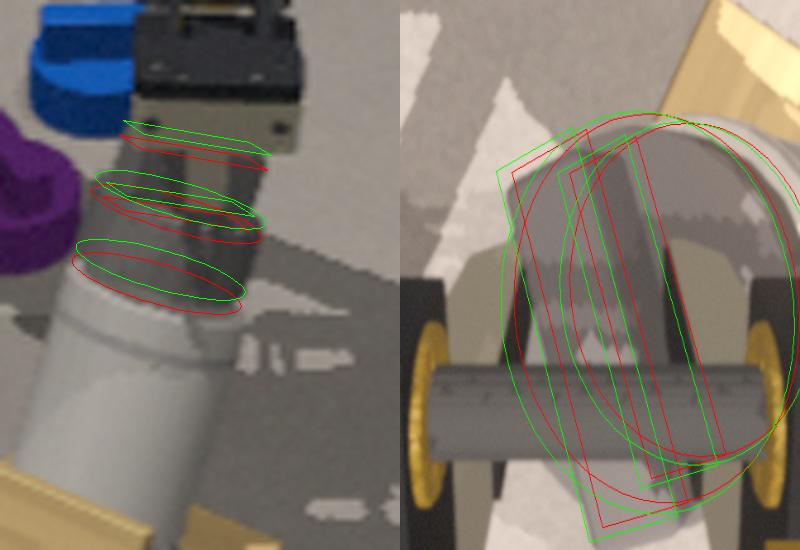

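Call:
{"name": "jog_arm", "arguments": {"commands": [0.2, 0, 0, 0, 0, 0, 0, 0, 0, 0, 0, 0, 0, 0, 0]}}

```text
t: 16.52
tool_pos: [0.5215, 0.1173, 0.1927]
orientation: [-2.764, 1.477, -0.007]
force: [6.8, 12.6, 5.2]
opening: 0.0446
```

```bash
python3 snap.py wrist w16; python3 snap.py scene s16; python3 capov.py s16.pkl w16.pkl -39 4 7 
```

```text
16.5667 [0.5212 0.1175 0.1926] -56.2 [ 0.12 -0.04  1.71  0.    1.46  1.1 ] [ 6.1 12.7  6. ] [ 2.   -1.33  0.34] 0.04548606312756591
16.6167 [0.5211 0.1175 0.1926] -56.2 [ 0.12 -0.04  1.71  0.    1.46  1.1 ] [ 7.2 12.1  5.4] [ 1.97 -1.27  0.31] 0.046093717149995994
```

View pics/co.png

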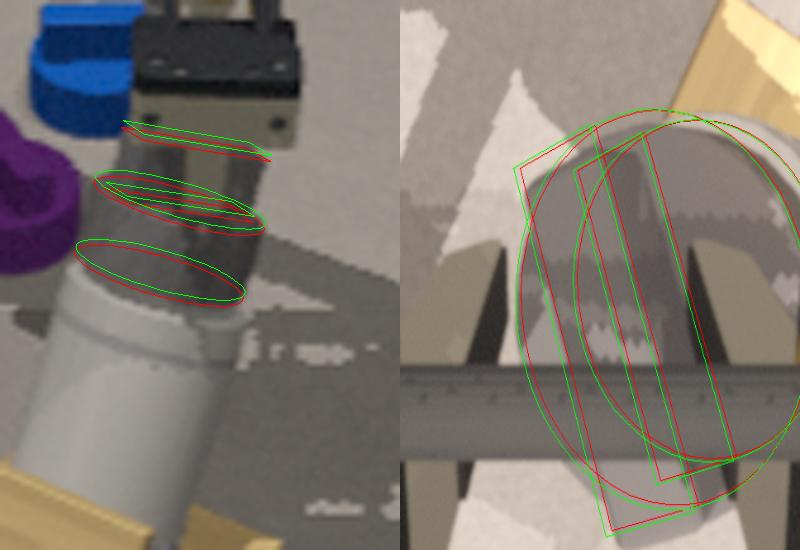

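Call:
{"name": "jog_arm", "arguments": {"commands": [0, 0, 0, -0.005, 0, 0, 0, 0, -0.005, 0, 0, 0, 0, -0.01, 0, 0, 0, 0, -0.02, 0, 0, 0, 0, -0.03, 0, 0, 0, 0, -0.03, 0, 0, 0, 0, 0, 0]}}

```text
t: 17.2
tool_pos: [0.5208, 0.1151, 0.2979]
orientation: [-2.765, 1.48, -0.012]
force: [1.5, 0.3, 1.6]
opening: 0.0461
```

```bash
python3 snap.py wrist w17; python3 snap.py scene s17; python3 capov.py s17.pkl w17.pkl -39 4 7 14
```

```text
17.25 [0.5203 0.115  0.2951] -56.3 [ 0.12 -0.08  1.56 -0.    1.65  1.1 ] [-0.5 -0.1 -0.9] [-0.02 -0.03  0.04] 0.04663380287756914
17.3 [0.5194 0.1149 0.2925] -56.3 [ 0.12 -0.08  1.57 -0.    1.65  1.1 ] [-0.6  0.  -0.2] [-0.07 -0.03  0.05] 0.046263306966446774
```

View pics/co.png

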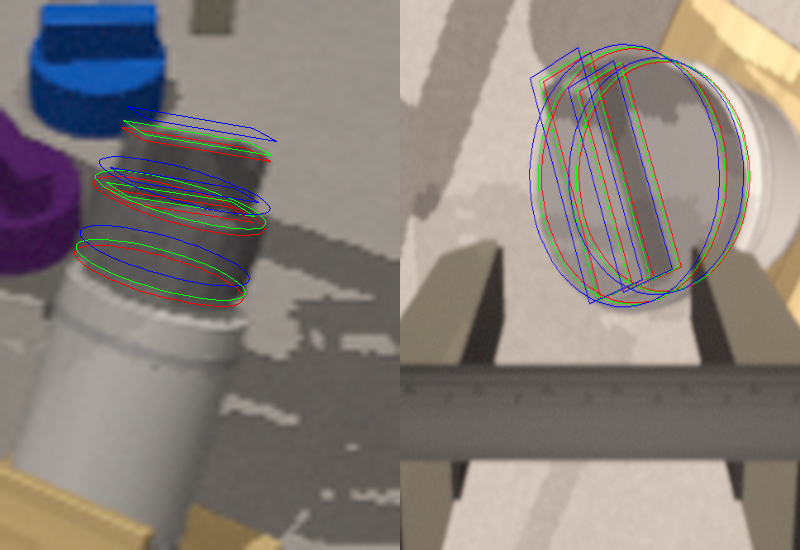

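```bash
python3 - <<'E'
import cv2,numpy as np
a=cv2.resize(cv2.imread('pics/w17.png')[180:320,260:420],None,fx=5,fy=5,interpolation=cv2.INTER_CUBIC)
cv2.imwrite('pics/z1.png',a[:600])
from capov import *
S=[((97,-39,.007),(0,255,0)),((97,-39,.004),(0,0,255))]
draw("w17.pkl",(260,180,160,120),5,S,"pics/z2.png")
E
```

```text
(no output)
```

View pics/z1.png

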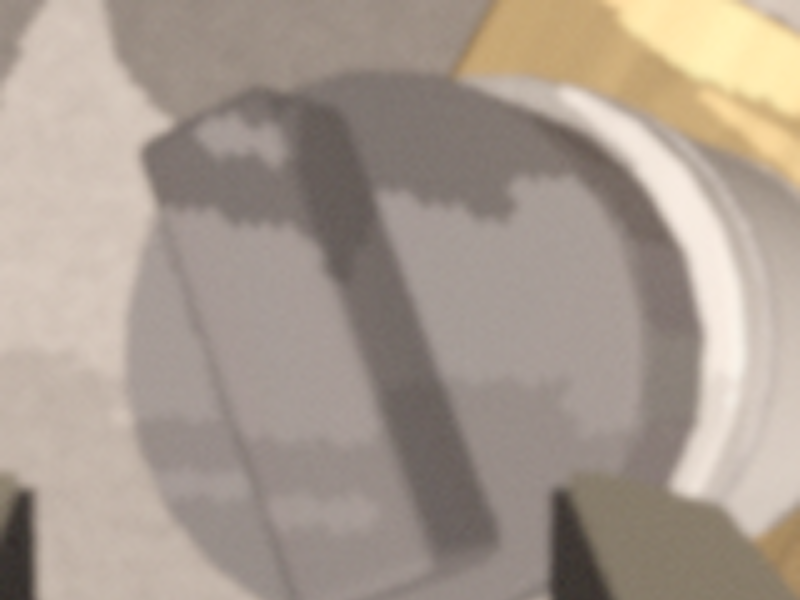

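View pics/z2.png

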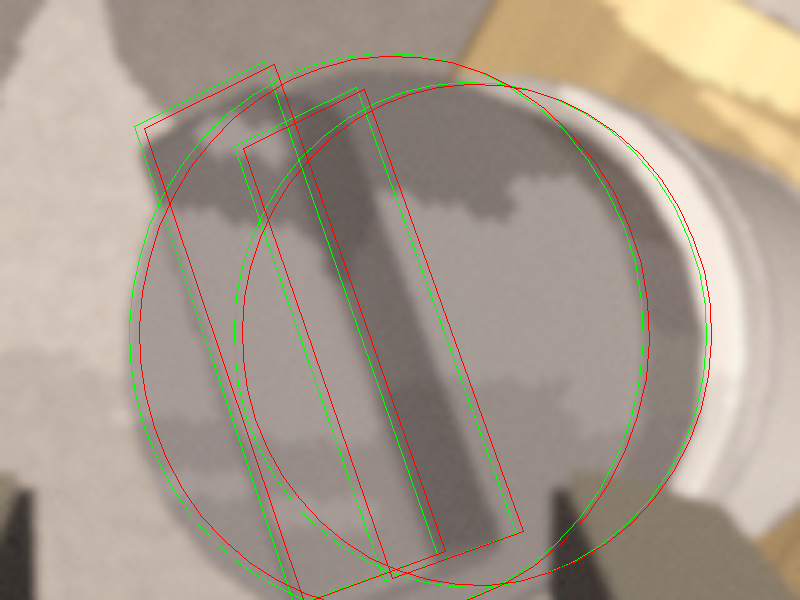

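```bash
python3 - <<'E'
from capov import *
p,s=pickle.load(open("w17.pkl","rb"));c=cam(p)
z,u,v=frame(np.radians(97));T=np.linspace(0,2*np.pi,721)
def xr(r,h,row):
    P=MO+z*(h-.022)+r*(np.cos(T)[:,None]*u+np.sin(T)[:,None]*v)
    q=(proj(c,P)-[260,180])*5
    k=np.abs(q[:,1]-row)<5;return q[k&(q[:,0]>400),0].mean().round(0),q[k&(q[:,0]<400),0].mean().round(0)
for row in (200,330):
    print(row,"shoulder r45",xr(.045,-.004,row),"cap low",[(H,xr(.0415,H/1000,row)) for H in(0,4,7,14)],"cap top",[(H,xr(.0415,.035+H/1000,row)) for H in(4,7,14)])
E
```

```text
200 shoulder r45 (np.float64(712.0), np.float64(280.0)) cap low [(0, (np.float64(681.0), np.float64(290.0))), (4, (np.float64(675.0), np.float64(279.0))), (7, (np.float64(671.0), np.float64(271.0))), (14, (np.float64(660.0), np.float64(250.0)))] cap top [(4, (np.float64(618.0), np.float64(171.0))), (7, (np.float64(613.0), np.float64(161.0))), (14, (np.float64(599.0), np.float64(137.0)))]
330 shoulder r45 (np.float64(746.0), np.float64(246.0)) cap low [(0, (np.float64(718.0), np.float64(253.0))), (4, (np.float64(712.0), np.float64(242.0))), (7, (np.float64(707.0), np.float64(234.0))), (14, (np.float64(695.0), np.float64(215.0)))] cap top [(4, (np.float64(649.0), np.float64(140.0))), (7, (np.float64(643.0), np.float64(130.0))), (14, (np.float64(629.0), np.float64(106.0)))]
```

Call:
{"name": "jog_arm", "arguments": {"commands": [0, 0.016, 0.035, 0, 0, 0, 0.016, 0.035, 0, 0, 0, 0.016, 0.035, 0, 0, 0, 0.016, 0.035, 0, 0, 0, 0.016, 0.035, 0, 0, 0, 0.016, 0.035, 0, 0, 0, 0, 0, 0, 0]}}

```text
t: 17.88
tool_pos: [0.3937, -0.0859, 0.2892]
orientation: [2.763, -1.489, -0.003]
force: [-0.3, -0.5, -0.8]
opening: 0.0464
```

```bash
python3 snap.py top t18; python3 snap.py scene s18; python3 - <<'E'
from capov import *
S=[((97,-39,.007),(0,255,0)),((97,-39,.004),(0,0,255))]
A=draw("t18.pkl",(230,190,80,75),5,S,"pics/z3.png")
A0=draw("t18.pkl",(230,190,80,75),5,[],"pics/z3.png")
B=draw("s18.pkl",(315,200,80,75),5,S,"pics/z4.png")
B0=draw("s18.pkl",(315,200,80,75),5,[],"pics/z4.png")
cv2.imwrite("pics/z5.png",np.vstack([np.hstack([A,A0]),np.hstack([B,B0])])[:600*2])
E
```

```text
17.9333 [ 0.3951 -0.0838  0.2893] -56.6 [-0.34 -0.43  1.87 -0.    1.71  0.65] [-0.2  0.5 -0.6] [ 0.02 -0.08  0.01] 0.04628618264615814
17.9833 [ 0.396  -0.0823  0.2895] -56.5 [-0.33 -0.43  1.87 -0.    1.71  0.65] [0.4 0.4 0.3] [-0.03 -0.04  0.04] 0.046532331697120614
```

View pics/z5.png

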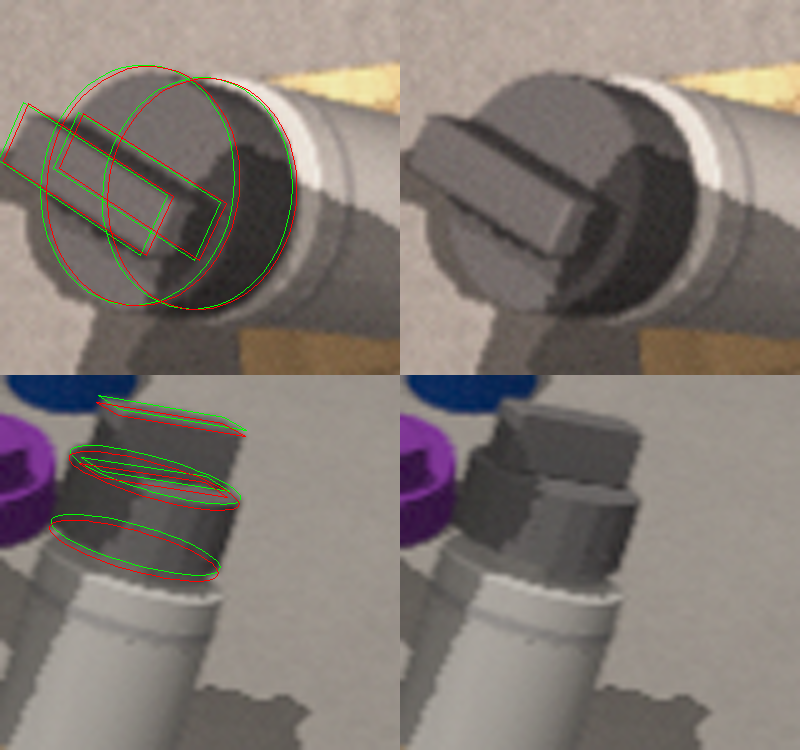

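View pics/s18.png

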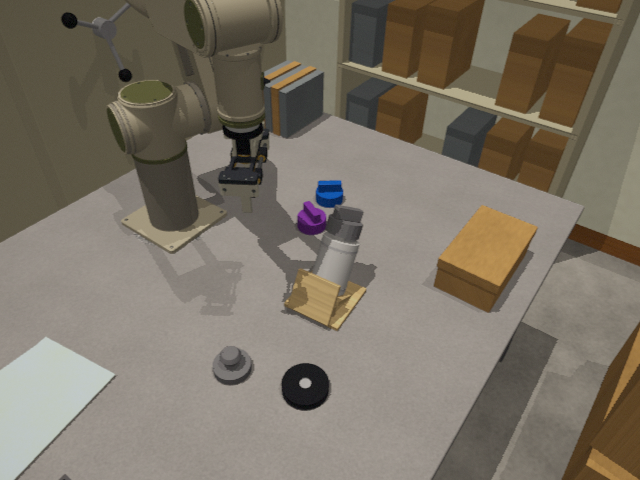

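```bash
python3 - <<'E'
from capov import *
ims=[]
for t in ("s10","s14","s16","s18"):
    p,s=pickle.load(open(t+".pkl","rb"))
    ims.append(cv2.resize(p["img"][215:265,320:370],None,fx=7,fy=7,interpolation=cv2.INTER_CUBIC))
cv2.imwrite("pics/z6.png",np.vstack([np.hstack(ims[:2]),np.hstack(ims[2:])]))
z,u,v=frame(np.radians(97))
c=SC;print((proj(c,MO+z*.01)-proj(c,MO)))
E
```

```text
[[ 1.14383532 -3.99344466]]
```

View pics/z6.png

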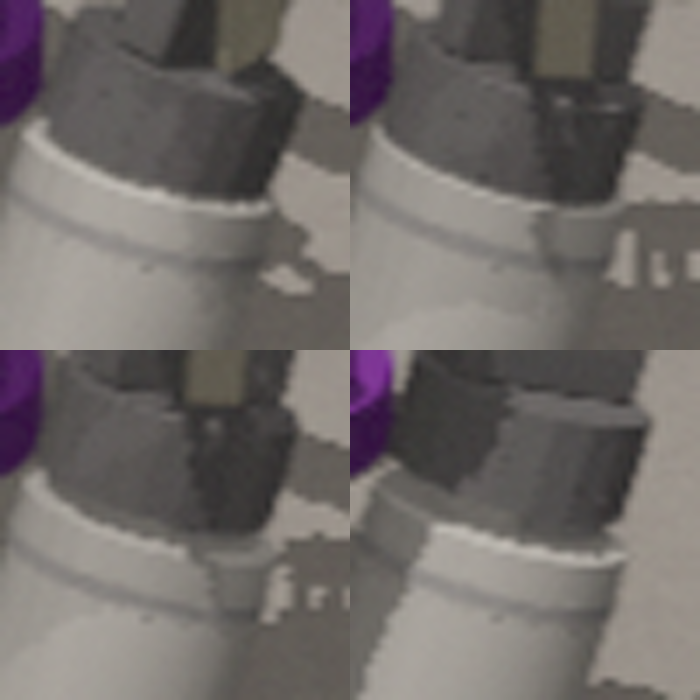

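```bash
python3 -c "
from plant import robot
print(robot.close_job()); print(robot.read_state()['t'])"
```

```text
the job is handed in; nothing more can be done
None
the job is handed in; nothing more can be done
```

The grey cap is on the canister. As far as I can measure, it is locked at the stop. I handed the job in at about 18 s of the 54 s allowed.

- **Placing:** The tool can only point straight down, so I gripped the bar lightly. I hooked the skirt over the high side of the ring and let the cap swivel in the fingers to match the 30° lean. It dropped into the gaps, and pressing it then felt like the spring, at about 0.8 N per mm.
- **Locking:** I pressed it nearly to the shoulder (about 13–16 N along the axis) and turned it clockwise. At first I kept the grip closed. I then loosened it, because the tilted bar was jamming against the fingers. I stopped when the cap no longer turned and the torque rose to about 1.3 N m. Then I eased off along the axis, opened the fingers and lifted clear.
- **Angle check:** In the wrist picture after release, the bar sits about 50° from the estimated middle of the gap. That is the predicted stop, to within a few degrees.
- **Height check:** The scene pictures show the cap rose about 10–11 mm from where it was pressed, which puts it near 7 mm: the locked height, not 4 or 14 mm. The wrist picture agreed, but on its own it could not rule out 4 mm with the cap slid sideways. I did not test the lock by pulling or twisting.
- **Forces:** While easing off, the jammed fingers pushed sideways with about 25 N. The highest wrist force I read was about 27 N.
- **Bystanders:** The lid, the reel and the coloured look-alikes were not touched.

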